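# Shut the dust screen's vent flap with the hook pole

## Task

Before the saw is used, shut the vent flap in the dust screen: take the hook pole from its cradle, put its hook down into the flap's ring eye from above, and pull the flap gently towards you until the catch, wherever it has been set, snaps in and the flap is fully home against its stop. Then unhook the pole, leave the flap caught, and lay the pole back in its cradle, hook down and pointing the way it did. Do not touch the flap with the gripper or strain it, and leave the other things alone.

Things in the scene. Friction and masses are not known exactly. Their poses are not given: they have to be found in the camera images.
- pole_grip (a point): The hook pole (0.12 to 0.2 kg): wooden handle, then an 8 mm steel rod, ending in an 8 mm pin bent straight down. This point is on the handle's centre line at the balance point: grip here. Own x runs along the pole to the hook, z up. Handle: 20 mm wide, 24 mm high, x = -120 to +65 mm. The rod is on the same centre line; pin axis at x = +170 mm. Starts level in its cradle, pin down.
- hook_tip (a point): Lowest point (round end) of the pole's hook pin, at (170, 0, -28) mm from pole_grip in the pole's axes: 24 mm below the rod's underside.
- cradle_seat (a point): Where pole_grip lies when the pole rests in its cradle, 70 mm above the bench; x points the way the hook must point, z up. The pole is lowered into two notched uprights, 12 mm thick, at x = -95 and +45 mm; each notch is 28 mm wide, its floor 58 mm above the bench, with horns flaring outwards up to 98 mm above the bench.
- eye (a point): Centre of the level ring eye on the flap, 230 mm above the bench: 5 mm wire, hole 18 mm across (5 mm room round the pin), open above and below. It stands on a stem on the robot's side of the flap, 36 mm from the flap's mid-plane, 135 mm from the hinge axis along the flap. Moves with the flap: own x points from the ring to the flap, y to the flap's free edge, z up.
- hinge (a point): Point on the flap's upright hinge axis at the eye's height, on the robot's right (-y) side. Axes of the screen: x square to it, away from the robot; y along it from the hinge to the free edge. With the flap at angle a the eye is at x = 135 sin a - 36 cos a, y = 135 cos a + 36 sin a (mm) in these axes.
- flap (a joint): Angle (rad) of the aluminium vent flap (170 x 188 mm); positive is open, away from the robot, up to 1.1; near 0 it lies in the screen's plane. The hinge is stiff enough for it to stay where left (1 N at the eye). The catch is hand-set and differs by up to 20 mm either way, unmeasured: fully shut lies anywhere from -0.12 to 0.12. Over 20 N from the pole harms the flap.
- catch (a joint): Travel (m) of the spring catch at the flap's free edge: 0 nose out (flap open), 0.0035 as the edge passes it, 0.0025 caught. Felt at the eye: 11 mm before shut the pull rises to some 6 to 10 N; 4 mm before shut it drops as the catch snaps behind the edge; then the flap meets a hard stop and the pull rises steeply. An uncaught flap is pushed back.
- blade_case: Bystander: flat grey-and-black case, 48x95x18 mm, lying on the bench in front of the screen. Not to be moved.
- glue_bottle: Bystander: white glue bottle with a red nozzle, 48x64x213 mm, standing left of the screen. Not to be moved.
- masking_tape: Bystander: roll of masking tape, 104 mm across, 25 mm high, lying to the robot's left, short of the cradle. Not to be moved.
- offcut_6: Bystander: pale softwood block, 50x110x30 mm, lying behind the screen. Not to be moved.
- offcut_5: Bystander: brown wooden block, 60x80x18 mm, lying to the right of the screen. Not to be moved.
- pole: The hook pole itself; its origin and axes are those of pole_grip.
- cradle: The pole's wooden cradle, fixed to the bench; origin on the bench right under cradle_seat, same axes. Base 190 x 100 x 12 mm. The handle is free for gripping from above between the uprights.
- screen: Upright plywood dust screen fixed to the bench, 285 wide, 360 high, 18 mm thick; origin at its foot, in the middle; axes as point hinge. Its opening runs from 13 mm right of the hinge axis to 207 mm left of it, 120 to 335 mm above the bench; the pole reaches through it. Feet reach 60 mm before and behind it.

How it is judged:
On the way, in this order (a step that is already met when the one before it is completed fails the run):
1. the pole's hook pin is down in the ring eye, the flap still open (horizontal distance between hook_tip and eye below 0.01 m and z of hook_tip in the frame of eye between -0.026 and -0.005 m and value of joint flap above 0.24 rad), for 0.1 s.
2. the flap is pulled in against the catch with the pin in the eye (value of joint flap below 0.16 rad and value of joint catch above 0.0012 m and horizontal distance between hook_tip and eye below 0.01 m and z of hook_tip in the frame of eye between -0.026 and -0.005 m), for 0.1 s.
At the end, for the whole second after the job is handed in: The flap is shut and held by the catch (flap less than 0.16 rad open, catch travel 1.2 to 3.1 mm), at rest; the pole rests in its cradle, its grip point within 20 mm (level) and 6 mm (height) of the seat point, hook pointing the original way and pin down (tilt under 0.15 rad), at rest (value of joint flap below 0.16 rad and value of joint catch between 0.0012 and 0.0031 m and velocity of joint flap between -0.05 and 0.05 rad/s and horizontal distance between pole_grip and cradle_seat below 0.02 m and z of pole_grip in the frame of cradle_seat between -0.006 and 0.006 m and x of hook_tip in the frame of cradle_seat above 0.145 m and angle between pole_grip's own z axis and vertical below 0.15 rad and linear speed of pole below 0.02 m/s); the robot touches nothing.
It fails at once if the pole presses on the flap with more than 20 N (contact force between pole and flap above 20 N).
It fails at once if the robot itself touches the flap (contact force between any of the fingers, the arm and flap above 0.5 N).
It fails at once if a bystander is moved by more than 20 mm (distance of any of blade_case, glue_bottle, masking_tape, offcut_6, offcut_5 from where it was at the start of the episode above 0.02 m).
It also fails if it takes over 64 s, if anything falls off the work surface, if the arm or the gripper's body presses on something with over 40 N, if the wrist force passes 120 N, or if a joint passes its speed limit or range.

## Robot

A 6-joint arm with a two-finger parallel gripper is mounted at the origin on the work surface; the furniture and walls round the work are solid. World frame = base frame: x ahead of the robot, y to its left, z up, the work surface at z = 0. Lengths are in m, angles in rad, forces in N, time in s.
With the tool pointing down it reaches from about 0.275 to 0.875 m from the base axis. Payload 12.5 kg.
Tool frame: the origin (TCP) lies at the very end of the fingers, on their centre line; the grasp point (between the pads) lies 19 mm behind it; z points along the fingers, y is the line along which they close (so a half turn about z gives the same grasp; the last joint's range is limited). The gripper opens to 85 mm and grips with 20 to 120 N. Pads are 22 mm wide; open, the fingers measure 114 mm over their backs; the gripper's body (76 mm by 85 mm) begins 54 mm behind the grasp point. The pads swing forward as they close: fully open they stand 13 mm farther back than shut.
Start: joints at [-0.085, 0.351, 1.652, -0, 1.139, -0.085], TCP at [0.55, 0, 0.231] pointing down, gripper open.
Joint ranges: [-2.75, 2.75], [-0.79, 2.1], [0.01, 2.65], [-1.57, 4.71], [0.07, 3.14], [-2.87, 2.87]. Speed limits (rad/s): [2.22, 2.22, 2.79, 3.14, 3.14, 3.14].

## Interface

Orientations are given as a rotation vector (axis times angle).
In Python, from cell import env gives the robot as it stands.
- The arm moves only by the tool arm_command, never from a script. Its argument "deltas" is a list of rows, each a list of 3 entries, a list of its own where there are three numbers: the shift along the tool's x, y, z in m, then the turn, a rotation vector about the tool's x, y, z in degrees, then the opening, from 0 (shut) to 1 (fully open). A call has exactly 8 rows; each row is the pose to reach, as a shift and turn from the pose commanded when the call began, along the tool's axes at that moment; what a row does not reach only later rows make up. A row lasts 1/12 s, in which the tool goes at most 41.7 mm and 7.16 degrees, less where a joint would pass 70% of its speed; a pose out of reach is approached as far as the arm can. A call with a gripper value outside its range is refused whole. The fingers move at their own pace and stop on an object; "grip_force" is the grip in N (left out, the last holds). Time passes only in rows, so rows that repeat a pose let the fingers close, or fill a call up. It gives the time, the measured TCP pose, the force, the opening and the grip force at its end, in the units of the state.
- env.read_state(): the state, without advancing time (a new reading comes with each control period).
- env.capture(name): name is "scene" or "side" or "wrist"; returns the picture (400x640x3 uint8, blue, green, red); there is no depth.
- env.calibration(name): a dict with "fx", "fy", "cx", "cy" (pixels), "k1" (the pictures are not rectified: a ray, as slopes to the right and down, at radius r is drawn at 1 + k1 r^2 times it, then the intrinsics apply), "rvec" (rotation vector, rad) and "tvec" (3), from world to camera coordinates, as OpenCV has them. Camera axes: x right, y down, z forward; pixel columns grow to the right and rows downward; lengths in m; the calibration is good to about 2 mm. A picture is of the moment at which its call begins: read the wrist's pose just before it. calibration takes no time and is no camera call; for the wrist camera it gives the pose at the moment of the call.
- env.job_done(): hands the job in; it is judged then, once.
The state is a dict: "t": time; "joint_positions": joint angles; "dq": joint speeds; "tau": joint torques, N m; "position": TCP position; "ee_rot": TCP orientation; "wrist_force": force on the tool from outside, world axes, zero at the start; "ft_torque": the same for the moment, N m; "width": finger opening in m; "gripper_force": force on a finger pad.
Only numpy, scipy, OpenCV 4.12 (cv2) and the standard library are available. Lean on these libraries where they do the work, as an engineer would, in place of code of your own. Each camera call takes 0.05 s, during which the arm holds its last target. There are 200 camera calls.

## Working session

There is one attempt and no reset: what is moved stays moved. The work goes in short steps, Python scripts to look and compute and a tool call to move; the robot and the scene stay as the last step left them, time stands still between calls to the robot, and variables do not carry over. Pictures are saved under pics/ and viewed, at most 10 in all, crops included, and the job is handed in when it is done.

Besides the shell and the picture viewer there is one more tool, called by a JSON object that holds its "fn" and its "kwargs". arm_command: Moves the arm, as the interface text tells. Its arguments: {"type":"object","properties":{"deltas":{"type":"array","items":{"type":"array"}},"grip_force":{"type":"number"}},"required":["deltas"]}

```bash
mkdir -p pics; cat > h.py <<'E'
import numpy as np, cv2
from scipy.spatial.transform import Rotation as R
from cell import env
def ray(c,u,v):
    x,y=(u-c['cx'])/c['fx'],(v-c['cy'])/c['fy']
    X,Y=x,y
    for _ in range(30):
        s=1+c['k1']*(X*X+Y*Y); X,Y=x/s,y/s
    Rm=R.from_rotvec(np.ravel(c['rvec'])).as_matrix(); t=np.ravel(c['tvec'])
    d=Rm.T@np.array([X,Y,1]); return -Rm.T@t,d/np.linalg.norm(d)
def onz(c,u,v,z):
    o,d=ray(c,u,v); return o+d*(z-o[2])/d[2]
def two(c1,p1,c2,p2):
    o1,d1=ray(c1,*p1);o2,d2=ray(c2,*p2)
    s=np.linalg.lstsq(np.c_[d1,-d2],o2-o1,rcond=None)[0]
    a,b=o1+s[0]*d1,o2+s[1]*d2; return (a+b)/2,np.linalg.norm(a-b)
def proj(c,P):
    Rm=R.from_rotvec(np.ravel(c['rvec'])).as_matrix(); p=Rm@np.array(P)+np.ravel(c['tvec'])
    x,y=p[:2]/p[2]; s=1+c['k1']*(x*x+y*y)
    return np.array([c['fx']*x*s+c['cx'],c['fy']*y*s+c['cy']])
E
python3 - <<'E'
from h import *
s=env.read_state(); print({k:np.round(v,3) for k,v in s.items()})
for n in("scene","side","wrist"):
    im=env.capture(n); cv2.imwrite(f'pics/{n}0.png',im); c=env.calibration(n); o,d=ray(c,320,200); print(n,np.round(o,3),np.round(d,3),c['fx'])
E
```

```text
{'t': np.float64(0.0), 'joint_positions': array([-0.085,  0.351,  1.652,  0.   ,  1.139, -0.085]), 'dq': array([ 0.   ,  0.001,  0.001,  0.   , -0.   ,  0.   ]), 'tau': array([ 1.0000e-03, -5.0611e+01, -2.9141e+01,  0.0000e+00,  5.0000e-03,
        0.0000e+00]), 'position': array([0.55 , 0.   , 0.231]), 'ee_rot': array([-2.221e+00, -2.221e+00,  1.000e-03]), 'wrist_force': array([0.234, 0.155, 0.241]), 'ft_torque': array([ 0.013,  0.025, -0.012]), 'gripper_force': np.float64(0.0), 'width': np.float64(0.086)}
scene [0.122 0.866 1.131] [ 0.323 -0.624 -0.712] 449.0107899481074
side [ 1.23  -0.174  1.159] [-0.54   0.185 -0.821] 428.0327324581948
wrist [0.55  0.083 0.375] [-0.008 -0.313 -0.95 ] 329.40342304892715
```

View pics/scene0.png

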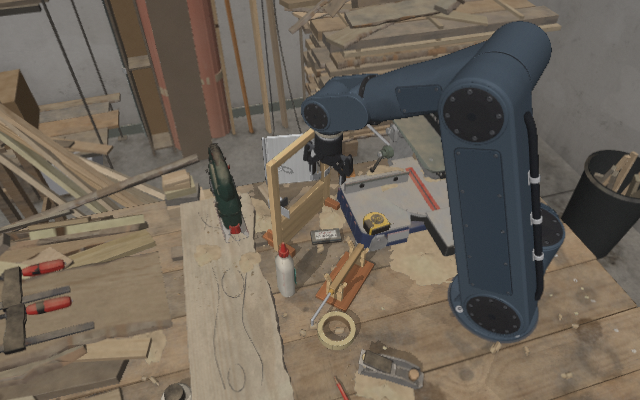

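View pics/side0.png

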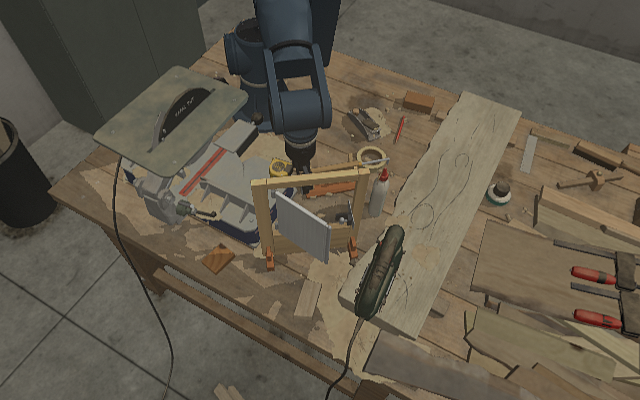

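The scene view shows the cradle and pole at about (345,280), with the hook at the lower left near (318,322), and the screen at (265-330,130-250). The side view shows the open flap at about (300,225). I'll zoom in on both.

```bash
python3 - <<'E'
import cv2,numpy as np
a=cv2.imread('pics/scene0.png')[120:350,250:400]; b=cv2.imread('pics/side0.png')[130:280,240:400]; w=cv2.imread('pics/wrist0.png')
A=cv2.resize(a,None,fx=2.6,fy=2.6,interpolation=3)
B=cv2.resize(b,None,fx=2.5,fy=2.5,interpolation=3)
o=np.zeros((600,800,3),np.uint8); o[:A.shape[0],:A.shape[1]]=A; o[:B.shape[0],395:795]=B
W=cv2.resize(w,(320,200)); o[385:585,400:720]=W
cv2.imwrite('pics/z1.png',o)
E
```

```text
(no output)
```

View pics/z1.png

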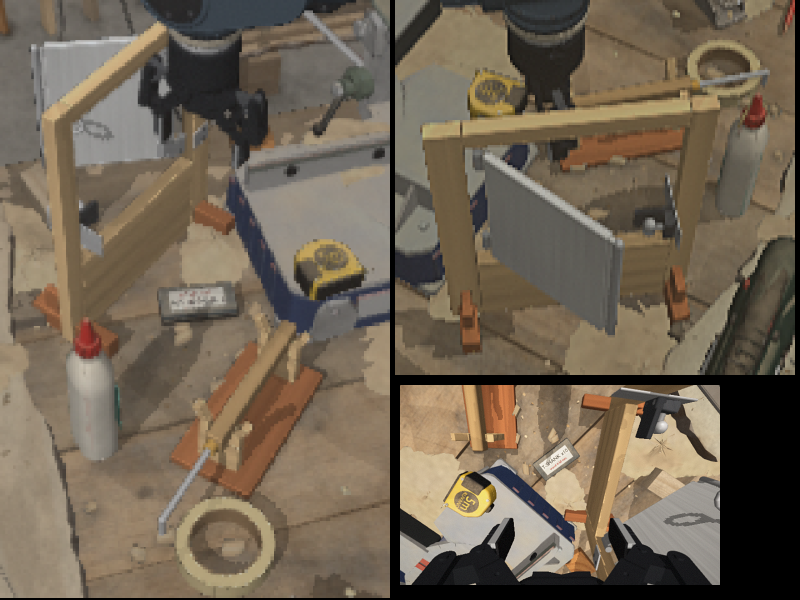

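The zoom shows the pole's hook end at scene ≈(312,323), the handle from (361,245) to (332,291), and a ring at scene ≈(286,170), wrist ≈(580,270). I'll zoom in more for accurate pixels.

```bash
python3 - <<'E'
import cv2,numpy as np
s=cv2.imread('pics/scene0.png'); w=cv2.imread('pics/wrist0.png')
f=lambda im,x0,y0,x1,y1,k:cv2.resize(im[y0:y1,x0:x1],None,fx=k,fy=k,interpolation=cv2.INTER_CUBIC)
o=np.zeros((600,800,3),np.uint8)
def put(a,x,y): o[y:y+a.shape[0],x:x+a.shape[1]]=a
put(f(s,265,150,315,190,6),0,0)       #300x240
put(f(w,500,200,620,320,4)[:, :],310,0)       #480x480
put(f(s,305,235,375,335,3.4),0,250)  #238x340
cv2.imwrite('pics/z2.png',o)
E
```

```text
(no output)
```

View pics/z2.png

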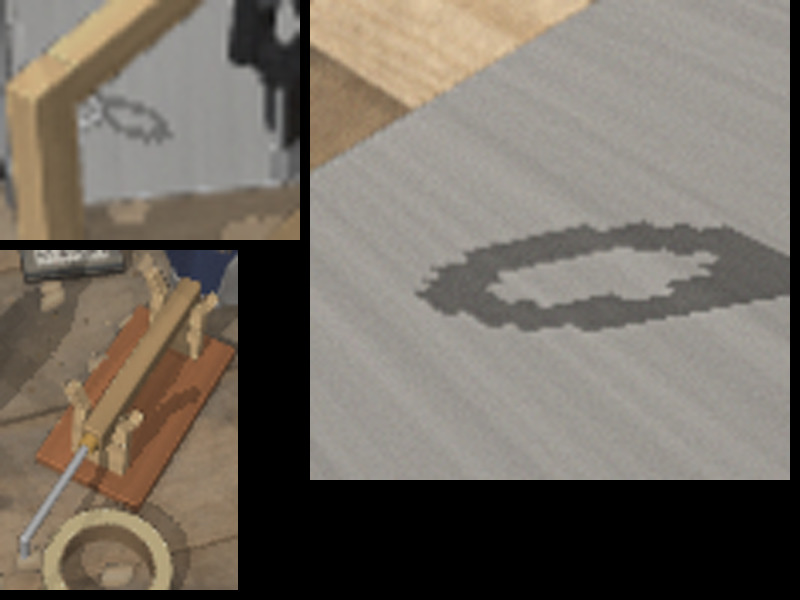

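The dark ring in these views is the eye's shadow on the flap. The real ring is bright metal at scene ≈(280,169), half hidden by the post. I'll compute the poses of the pole, screen and flap.

```bash
python3 - <<'E'
from h import *
c=env.calibration('scene'); d=env.calibration('side')
a=onz(c,360.9,244.7,.082);b=onz(c,332.9,289.4,.082);e=onz(c,311.5,320.3,.072);t=onz(c,312,324,.042)
print('handle',a,b,np.linalg.norm(a-b),'rodend',e,'tip',t)
u=(e-a)[:2];u/=np.linalg.norm(u);print('dir',u,np.degrees(np.arctan2(u[1],u[0])),'grip',a[:2]+.12*u,b[:2]-.065*u,t[:2]-.17*u)
for p in((252,180),(369.2,168.8),(252.7,184.5),(369.2,172)):print('scr top',onz(d,*p,.36))
for p in((276.8,190.8),(329.2,226),(326,227)):print('flap top',onz(d,*p,.322))
P=onz(d,326,262,.134);print('flap bottom free',P)
print('eye scene z.23',onz(c,279.7,168.7,.23)); print('scene post top corner',onz(c,265+8/6,150+90/6,.36),onz(c,265+45/6,150+100/6,.36))
E
```

```text
handle [0.40158766 0.05435268 0.082     ] [0.40359842 0.23485683 0.082     ] 0.18051534398327831 rodend [0.41215704 0.34099313 0.072     ] tip [0.41385941 0.33515517 0.042     ]
dir [0.03684825 0.99932087] 87.88827248835057 grip [0.40600945 0.17427119] [0.40120329 0.16990097] [0.4075952  0.16527063]
scr top [ 0.60864164 -0.1321597   0.36      ]
scr top [0.64884067 0.14521711 0.36      ]
scr top [ 0.62199878 -0.13316466  0.36      ]
scr top [0.6580637  0.14182378 0.36      ]
flap top [ 0.62691763 -0.07895772  0.322     ]
flap top [0.75510918 0.0138463  0.322     ]
flap top [0.75572551 0.00601355 0.322     ]
flap bottom free [0.75262745 0.01511998 0.134     ]
eye scene z.23 [0.69953184 0.01922978 0.23      ]
scene post top corner [0.6543137  0.14594435 0.36      ] [0.63670823 0.14374004 0.36      ]
```

{"fn": "arm_command", "kwargs": {"deltas": [[[0,0,-0.04],[0,0,0],1],[[0,0,-0.08],[0,0,0],1],[[0,0,-0.12],[0,0,0],1],[[0,0,-0.16],[0,0,0],1],[[0.01,0.01,-0.2],[0,0,0],1],[[0.02,0.04,-0.22],[0,0,0],1],[[0.03,0.08,-0.23],[0,0,0],1],[[0.04,0.11,-0.24],[0,0,0],1]]}}

```text
t: 0.82
position: [0.6614, 0.0405, 0.4726]
ee_rot: [2.221, 2.22, 0.002]
wrist_force: [0.6, -0.2, -0.7]
width: 0.0854
gripper_force: 0.0
```

```bash
python3 - <<'E'
from h import *
print(env.read_state()['position'])
env.capture('side')  # settle
c=env.calibration('wrist'); im=env.capture('wrist'); cv2.imwrite('pics/w1.png',im); np.save('w1.npy',c,allow_pickle=True)
print(proj(c,[.705,.019,.23]))
p=proj(c,[.705,.019,.23]).astype(int); 
d=env.capture('scene'); cv2.imwrite('pics/s1.png',d)
x0=max(p[0]-70,0);y0=max(p[1]-70,0); print(x0,y0)
z=cv2.resize(im[y0:y0+140,x0:x0+140],None,fx=3,fy=3,interpolation=2); o=np.zeros((600,800,3),np.uint8); o[:z.shape[0],:z.shape[1]]=z; o[:225,430:790]=cv2.resize(im,(360,225))
q=cv2.resize(d[120:220,240:330],None,fx=3.6,fy=3.6); o[230:590,430:754]=q
cv2.imwrite('pics/z3.png',o)
E
```

```text
[0.66138913 0.04047785 0.47260203]
[354.77423383 184.31138393]
284 114
```

View pics/z3.png

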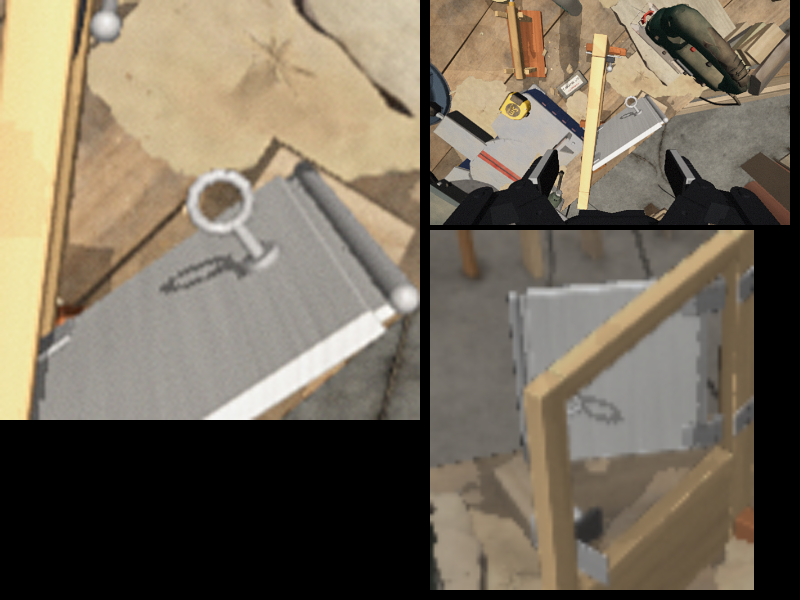

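The wrist picture shows the ring clearly, centred at wrist ≈(357.7,182.3), with the stem root at ≈(371,201). The screen's top edge runs down the left of the picture. Next I'll compute the eye, the flap angle and the screen direction.

```bash
python3 - <<'E'
from h import *
c=np.load('w1.npy',allow_pickle=True).item(); im=cv2.imread('pics/w1.png')
e=onz(c,284+221/3,114+205/3,.23); s=onz(c,284+262/3,114+260/3,.23); print('eye',e,'stem root',s,np.linalg.norm(s-e))
ux=(s-e)[:2]/np.linalg.norm((s-e)[:2]); print('eye x yaw',np.degrees(np.arctan2(ux[1],ux[0])))
hsv=cv2.cvtColor(im,cv2.COLOR_BGR2HSV)
L=[];Rr=[]
for v in range(75,255,6):
    r=hsv[v,255:320]; m=(r[:,0]>10)&(r[:,0]<28)&(r[:,2]>190)&(r[:,1]>70)
    i=np.flatnonzero(m)
    if len(i)>8: L.append(onz(c,255+i[0],v,.36)[:2]);Rr.append(onz(c,255+i[-1]+1,v,.36)[:2])
for n,A in(('L',np.array(L)),('R',np.array(Rr))):
    p=np.polyfit(A[:,1],A[:,0],1); r=A[:,0]-np.polyval(p,A[:,1]); print(n,len(A),p,np.degrees(np.arctan(p[0])),'res',r.std(),A[:,1].min(),A[:,1].max())
# handle masks in wrist/side views: print hue sample, pole ends
for p in((515,0),(519,78)): print(onz(c,(p[0]-430)*640/360,p[1]*400/225,.082))
E
```

```text
eye [0.70841267 0.02147695 0.23      ] stem root [ 0.72603926 -0.00182811  0.23      ] 0.02922023905931543
eye x yaw -52.8982506326555
L 30 [0.19264563 0.613947  ] 10.904197688844173 res 0.007876133733803218 -0.002461579688266796 0.13654657484291188
R 30 [0.12847678 0.64577886] 7.3210715654391665 res 0.004764467623327732 -0.0024605106752115247 0.13657764300815847
[0.42483142 0.24623727 0.082     ]
[0.4037664  0.05325044 0.082     ]
```

{"fn": "arm_command", "kwargs": {"deltas": [[[0,-0.04,0],[0,0,0],1],[[0.01,-0.08,0],[0,0,0],1],[[0.02,-0.12,0.005],[0,0,0],1],[[0.035,-0.155,0.02],[0,0,0],1],[[0.05,-0.185,0.045],[0,0,0],1],[[0.065,-0.21,0.07],[0,0,0],1],[[0.075,-0.235,0.1],[0,0,0],1],[[0.086,-0.257,0.13],[0,0,0],1]]}}

```text
t: 1.63
position: [0.4001, 0.1259, 0.3402]
ee_rot: [2.221, 2.221, 0.002]
wrist_force: [1.1, 0.6, -0.7]
width: 0.0855
gripper_force: 0.0
```

```bash
python3 - <<'E'
from h import *
env.capture('side'); env.capture('scene')
s=env.read_state();print(s['position'],s['ee_rot'],s['joint_positions'])
c=env.calibration('wrist'); im=env.capture('wrist'); cv2.imwrite('pics/w2.png',im); np.save('w2.npy',c,allow_pickle=True)
cv2.imwrite('pics/w2v.png',cv2.resize(im,(800,500)))
for p in((.4016,.051,.082),(.408,.235,.082),(.412,.34,.07)):print(proj(c,p))
E
```

```text
[0.39721736 0.12606196 0.33684503] [-2.2162733  -2.21961934  0.01069808] [1.95310926e-01 2.07280779e-03 1.81032085e+00 2.97210307e-04
 1.33760673e+00 1.93732411e-01]
[327.29593065 219.67028001]
[334.07418671  66.8176668 ]
[338.94342879 -40.89842921]
```

View pics/w2v.png

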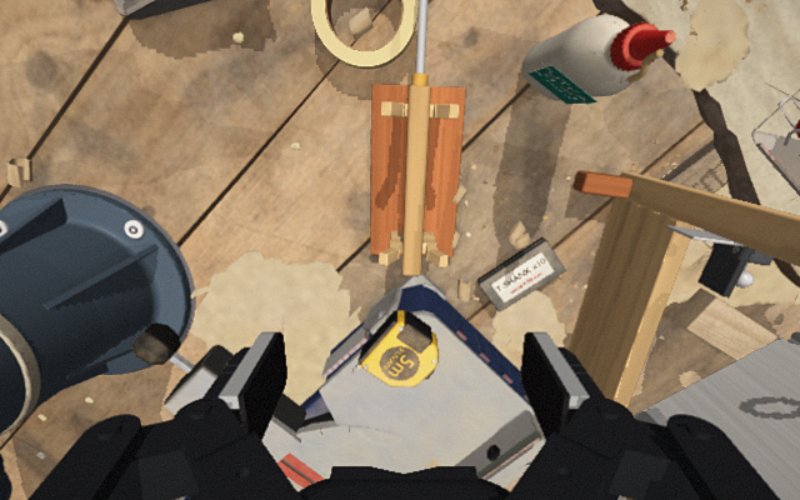

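The handle runs from wrist ≈(330.4,220) to (335.2,68.8), with the rod at (339.2,0), and nothing stands close beside it.

```bash
python3 - <<'E'
from h import *
c=np.load('w2.npy',allow_pickle=True).item()
a=onz(c,330.4,219.6,.082);b=onz(c,335.2,68.8,.082);r=onz(c,339.2,0,.07)
print(a,b,r,np.linalg.norm(a-b)); u=(r-a)[:2];u/=np.linalg.norm(u);print(np.degrees(np.arctan2(u[1],u[0])), a[:2]+.12*u,b[:2]-.065*u,a[:2]+.075*u)
s=env.read_state(); print(s['position'])
Rm=R.from_rotvec(s['ee_rot']).as_matrix(); print(Rm.round(3))
E
```

```text
[0.4056336  0.05111827 0.082     ] [0.40928958 0.23294674 0.082     ] [0.41296293 0.30277952 0.07      ] 0.18186522495756977
88.33180084002993 [0.40912697 0.17106741] [0.40739733 0.16797429] [0.40781696 0.12608648]
[0.40023556 0.12592985 0.33984555]
[[-0.001  1.    -0.003]
 [ 1.     0.001 -0.001]
 [-0.001 -0.003 -1.   ]]
```

{"fn": "arm_command", "kwargs": {"deltas": [[[0,0.004,0.04],[0,0,1.5],1],[[-0.001,0.004,0.08],[0,0,1.5],1],[[-0.001,0.004,0.12],[0,0,1.5],1],[[-0.001,0.004,0.16],[0,0,1.5],1],[[-0.001,0.004,0.2],[0,0,1.5],1],[[-0.001,0.004,0.235],[0,0,1.5],1],[[-0.001,0.004,0.265],[0,0,1.5],1],[[-0.001,0.004,0.29],[0,0,1.5],1]], "grip_force": 100}}

```text
t: 2.45
position: [0.4081, 0.1245, 0.0501]
ee_rot: [2.251, 2.191, 0.001]
wrist_force: [0.1, 0.4, -0.3]
width: 0.0854
gripper_force: 0.0
```

{"fn": "arm_command", "kwargs": {"deltas": [[[0,0,0],[0,0,0],0.5],[[0,0,0],[0,0,0],0.3],[[0,0,0],[0,0,0],0.1],[[0,0,0],[0,0,0],0],[[0,0,0],[0,0,0],0],[[0,0,0],[0,0,0],0],[[0,0,0],[0,0,0],0],[[0,0,0],[0,0,0],0]]}}

```text
t: 3.12
position: [0.4079, 0.1251, 0.0529]
ee_rot: [2.249, 2.191, 0.003]
wrist_force: [-3.3, -2.3, 15.3]
width: 0.0185
gripper_force: 97.4
```

{"fn": "arm_command", "kwargs": {"deltas": [[[0,0,-0.015],[0,0,0],0],[[0,0,-0.04],[0,0,0],0],[[0,0,-0.075],[0,0,0],0],[[0,0,-0.11],[0,0,0],0],[[0,0,-0.15],[0,0,0],0],[[0,0,-0.19],[0,0,0],0],[[0,0,-0.225],[0,0,0],0],[[0,0,-0.25],[0,0,0],0]]}}

```text
t: 3.78
position: [0.407, 0.125, 0.3054]
ee_rot: [2.248, 2.191, 0.006]
wrist_force: [0.7, 0.3, -1.2]
width: 0.0183
gripper_force: 97.9
```

```bash
python3 - <<'E'
from h import *
s=env.read_state();print(s['position'],s['joint_positions'],s['wrist_force'],s['width'])
c=env.capture('scene');d=env.capture('side');cv2.imwrite('pics/s3.png',c);cv2.imwrite('pics/d3.png',d)
for n in('scene','side'):
  k=env.calibration(n); print(n,[proj(k,p).round(1) for p in((.4085,.17,.319),(.413,.339,.319),(.413,.339,.291))])
E
```

```text
[0.40704815 0.1250493  0.30537045] [ 1.88688447e-01  3.88029964e-02  1.84954713e+00 -8.17101695e-05
  1.24881617e+00  2.14726710e-01] [ 0.73800851  0.34434635 -1.21801488] 0.018251582658438705
scene [array([346.4, 215.1]), array([311.6, 263.1]), array([311.6, 270.5])]
side [array([346. , 111.5]), array([402.6, 101.8]), array([400.8, 109.1])]
```

{"fn": "arm_command", "kwargs": {"deltas": [[[-0.008,-0.004,0],[0,0,6],0],[[-0.016,-0.008,0],[0,0,12],0],[[-0.024,-0.012,0],[0,0,18],0],[[-0.033,-0.015,0],[0,0,24],0],[[-0.041,-0.019,0],[0,0,30],0],[[-0.05,-0.023,0],[0,0,36],0],[[-0.058,-0.027,0],[0,0,42],0],[[-0.066,-0.03,0],[0,0,48],0]]}}

```text
t: 4.55
position: [0.3743, 0.0594, 0.3005]
ee_rot: [-2.95, -1.08, 0.002]
wrist_force: [-0.0, 0.7, -1.9]
width: 0.0184
gripper_force: 98.0
```

{"fn": "arm_command", "kwargs": {"deltas": [[[0,0,0],[0,0,6],0],[[0,0,0],[0,0,12],0],[[0,0,0],[0,0,18],0],[[0,0,0],[0,0,24],0],[[0,0,0],[0,0,30],0],[[0,0,0],[0,0,36],0],[[0,0,0],[0,0,42],0],[[0,0,0],[0,0,48],0]]}}

```text
t: 5.22
position: [0.3746, 0.0598, 0.3005]
ee_rot: [3.134, -0.214, -0.002]
wrist_force: [-1.0, -0.4, -1.9]
width: 0.0181
gripper_force: 98.0
```

```bash
python3 - <<'E'
from h import *
env.capture('scene')
s=env.read_state();Rm=R.from_rotvec(s['ee_rot']).as_matrix();print(s['position'],s['wrist_force'],np.degrees(np.arctan2(Rm[1,0],Rm[0,0])),'\n',Rm.round(3))
E
```

```text
[0.37460327 0.05981368 0.30051544] [-0.32222398 -0.50030136 -2.45163648] -8.217975212507573 
 [[ 0.99  -0.143 -0.001]
 [-0.143 -0.99  -0.   ]
 [-0.001  0.    -1.   ]]
```

```bash
python3 - <<'E'
from h import *
o=np.zeros((600,800,3),np.uint8)
for i,n in enumerate(('scene','side')):
  k=env.calibration(n); im=env.capture(n); cv2.imwrite(f'pics/{n}4.png',im); p=proj(k,(.588,.032,.30)); print(n,p,[proj(k,q).round(1) for q in((.588,.032,.32),(.588,.032,.292))])
  x0,y0=p.astype(int)-[33,50]; print(x0,y0); o[:600,400*i:400*i+396]=cv2.resize(im[y0:y0+100,x0:x0+66],(396,600),interpolation=2)
cv2.imwrite('pics/z4.png',o)
E
```

```text
scene [309.84340551 165.34951888] [array([309.8, 159.9]), array([309.9, 167.5])]
276 115
side [316.27528428 174.68797391] [array([316.5, 169.8]), array([316.2, 176.6])]
283 124
```

View pics/z4.png

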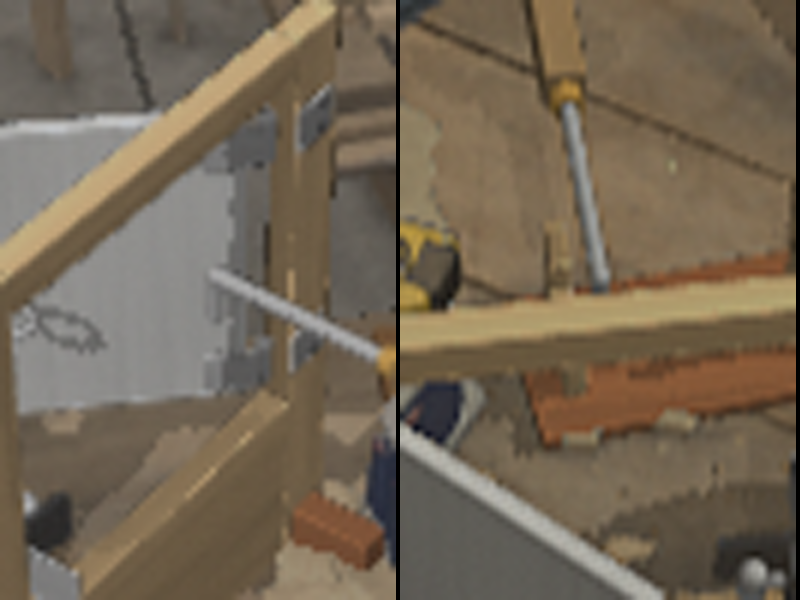

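The rod end shows at scene ≈(311.8,160.8), with the pin tip at (311.8,167.5), and at side ≈(316.3,172). The pole appears to sit a few mm further back than I assumed, so I'll triangulate it.

```bash
python3 - <<'E'
from h import *
c=env.calibration('scene');d=env.calibration('side')
print('eye proj scene',proj(c,(.7084,.0215,.23)))
# visible pieces of ring inner/outer rim predicted
for r in(.0115,): print([proj(c,(.7084+r*np.cos(t),.0215+r*np.sin(t),.23)).round(1).tolist() for t in np.arange(0,6.28,.785)])
o,v=ray(d,316.3,172)  # vertical plane through side ray: use z
print('side only, rod end z.318',onz(d,316.3,172,.318),'scene pin',onz(c,311.8,160.8,.322),onz(c,311.8,167.5,.292))
print(two(c,(311.8,160.8),d,(316.3,171)))
E
```

```text
eye proj scene [276.80793786 168.1952725 ]
[[273.6, 167.0], [273.1, 168.9], [274.8, 170.4], [277.7, 170.6], [280.0, 169.4], [280.5, 167.5], [278.8, 166.0], [276.0, 165.8]]
side only, rod end z.318 [0.59325972 0.03011233 0.318     ] scene pin [0.58020432 0.03475711 0.322     ] [0.58317531 0.02935729 0.292     ]
(array([0.58545019, 0.03016956, 0.31491515]), np.float64(0.005281413700480668))
```

{"fn": "arm_command", "kwargs": {"deltas": [[[0.01,0,0.015],[0,0,0],0],[[0.03,-0.001,0.035],[0,0,0],0],[[0.06,-0.002,0.04],[0,0,0],0],[[0.085,-0.004,0.04],[0,0,0],0],[[0.105,-0.005,0.04],[0,0,0],0],[[0.117,-0.005,0.04],[0,0,0],0],[[0.123,-0.005,0.04],[0,0,0],0],[[0.123,-0.005,0.04],[0,0,0],0]]}}

```text
t: 6.03
position: [0.4982, 0.0486, 0.2607]
ee_rot: [3.135, -0.202, -0.001]
wrist_force: [-0.4, 0.3, -2.5]
width: 0.0184
gripper_force: 98.0
```

```bash
python3 - <<'E'
from h import *
P=[]
ims=[]
for i in range(3):
  s=env.read_state();P.append(s['position']); ims.append(env.capture('scene'))
print(np.mean(P,0),s['wrist_force'],s['ee_rot'])
im=np.mean(ims,0).astype(np.uint8); cv2.imwrite('pics/s5.png',im)
w=env.capture('side');cv2.imwrite('pics/d5.png',w)
k=env.calibration('scene');d=env.calibration('side')
print(proj(d,(.7084,.0215,.255)))
o=np.zeros((600,800,3),np.uint8)
o[:600,:480]=cv2.resize(im[140:190,260:300],(480,600),interpolation=2)
p=proj(d,(.7084,.0215,.255)).astype(int); o[:400,485:800]=cv2.resize(w[p[1]-40:p[1]+40,p[0]-32:p[0]+31],(315,400),interpolation=2); print(p-[32,40])
cv2.imwrite('pics/z5.png',o)
E
```

```text
[0.49762142 0.04871611 0.26086289] [-0.74325107  0.1511645  -1.9053459 ] [ 3.13496721e+00 -2.03177689e-01 -1.40247373e-03]
[325.30655511 223.7796733 ]
[293 183]
```

View pics/z5.png

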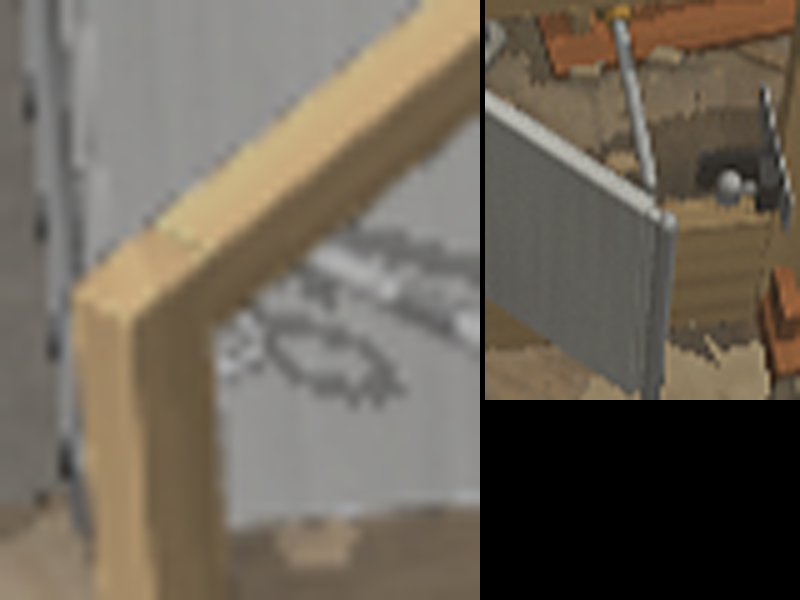

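{"fn": "arm_command", "kwargs": {"deltas": [[[0,0,0.004],[0,0,0],0],[[0,0,0.008],[0,0,0],0],[[0,0,0.012],[0,0,0],0],[[0,0,0.016],[0,0,0],0],[[0,0,0.018],[0,0,0],0],[[0,0,0.02],[0,0,0],0],[[0,0,0.022],[0,0,0],0],[[0,0,0.022],[0,0,0],0]]}}

```text
t: 6.9
position: [0.4978, 0.0487, 0.2389]
ee_rot: [3.135, -0.205, -0.001]
wrist_force: [-0.0, 0.2, -2.2]
width: 0.0188
gripper_force: 98.0
```

```bash
cat > st.py <<'E'
from h import *
F=[];P=[];T=[]
for i in range(3):
  s=env.read_state();F.append(s['wrist_force']);P.append(s['position']);T.append(s['ft_torque']);env.capture('scene')
print(s['t'],'P',np.mean(P,0).round(4),'F',np.mean(F,0).round(2),'T',np.mean(T,0).round(3),'w',s['width'].round(4))
E
python3 st.py
```

```text
Traceback (most recent call last):
  File "st.py", line 5, in <module>
    print(s['t'],'P',np.mean(P,0).round(4),'F',np.mean(F,0).round(2),'T',np.mean(T,0).round(3),'w',s['width'].round(4))
                                                                                                   ^^^^^^^^^^^^^^^^
AttributeError: 'float' object has no attribute 'round'
```

{"fn": "arm_command", "kwargs": {"deltas": [[[0,0,0.001],[0,0,0],0],[[0,0,0.002],[0,0,0],0],[[0,0,0.003],[0,0,0],0],[[0,0,0.004],[0,0,0],0],[[0,0,0.005],[0,0,0],0],[[0,0,0.006],[0,0,0],0],[[0,0,0.007],[0,0,0],0],[[0,0,0.007],[0,0,0],0]]}}

```text
t: 7.72
position: [0.4978, 0.0488, 0.2321]
ee_rot: [-3.135, 0.205, 0.0]
wrist_force: [0.9, 0.1, -1.8]
width: 0.0183
gripper_force: 98.0
```

```bash
sed -i "s/s\['width'\].round(4)/s['width']/" st.py; python3 st.py
```

```text
7.8167 P [0.4978 0.0487 0.2322] F [ 0.26 -0.04 -1.95] T [0.006 0.092 0.009] w 0.018236653163322524
```

{"fn": "arm_command", "kwargs": {"deltas": [[[0,0,0.002],[0,0,0],0],[[0,0,0.004],[0,0,0],0],[[0,0,0.006],[0,0,0],0],[[0,0,0.008],[0,0,0],0],[[0,0,0.01],[0,0,0],0],[[0,0,0.01],[0,0,0],0],[[0,0,0.01],[0,0,0],0],[[0,0,0.01],[0,0,0],0]]}}

```text
t: 8.53
position: [0.4979, 0.0488, 0.2223]
ee_rot: [-3.135, 0.205, -0.0]
wrist_force: [0.1, -0.4, -1.2]
width: 0.0183
gripper_force: 98.0
```

```bash
python3 st.py; python3 - <<'E'
from h import *
im=env.capture('scene'); cv2.imwrite('pics/s6.png',im); a=cv2.imread('pics/s5.png')
# shadow/pin change near ring
o=np.zeros((600,800,3),np.uint8); 
for i,x in enumerate((a,im)): o[:480,400*i:400*i+396]=cv2.resize(x[150:190,270:303],(396,480),interpolation=2)
cv2.imwrite('pics/z6.png',o)
E
```

```text
8.6333 P [0.4979 0.0487 0.2224] F [-0.06 -0.24 -1.89] T [-0.012  0.05   0.001] w 0.018336352542040774
```

View pics/z6.png

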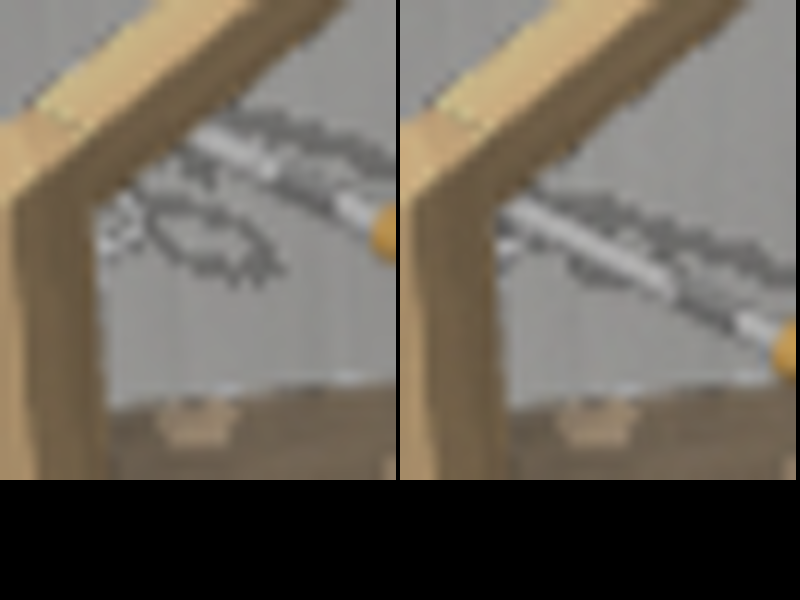

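{"fn": "arm_command", "kwargs": {"deltas": [[[-0.003,-0.001,0],[0,0,0],0],[[-0.006,-0.003,0],[0,0,0],0],[[-0.009,-0.004,0],[0,0,0],0],[[-0.012,-0.006,0],[0,0,0],0],[[-0.015,-0.007,0],[0,0,0],0],[[-0.018,-0.009,0],[0,0,0],0],[[-0.021,-0.01,0],[0,0,0],0],[[-0.024,-0.011,0],[0,0,0],0]]}}

```text
t: 9.4
position: [0.4753, 0.063, 0.2223]
ee_rot: [-3.135, 0.205, -0.0]
wrist_force: [0.9, -0.0, -2.0]
width: 0.0186
gripper_force: 98.0
```

```bash
python3 st.py; python3 - <<'E'
from h import *
a=cv2.imread('pics/d5.png');b=env.capture('side');cv2.imwrite('pics/d7.png',b)
# flap free top corner: brightest strip; change mask extent
d=cv2.absdiff(a,b).max(2); m=d[180:280,255:345]>30; ys,xs=np.nonzero(m); print(m.sum(),xs.min()+255,xs.max()+255,ys.min()+180,ys.max()+180)
E
```

```text
9.5 P [0.475  0.0631 0.2223] F [ 0.39  0.03 -2.27] T [-0.021  0.002 -0.011] w 0.01862956279120647
791 255 336 184 279
```

{"fn": "arm_command", "kwargs": {"deltas": [[[-0.004,-0.001,0],[0,0,0],0],[[-0.008,-0.003,0],[0,0,0],0],[[-0.012,-0.004,0],[0,0,0],0],[[-0.016,-0.005,0],[0,0,0],0],[[-0.02,-0.006,0],[0,0,0],0],[[-0.024,-0.006,0],[0,0,0],0],[[-0.028,-0.007,0],[0,0,0],0],[[-0.032,-0.007,0],[0,0,0],0]]}}

```text
t: 10.27
position: [0.4443, 0.0741, 0.2223]
ee_rot: [-3.135, 0.205, -0.0]
wrist_force: [1.3, 0.2, -2.0]
width: 0.0183
gripper_force: 98.0
```

```bash
python3 st.py
```

```text
10.3667 P [0.444  0.0741 0.2223] F [ 0.44 -0.07 -1.87] T [ 0.034  0.013 -0.017] w 0.01849217558341477
```

{"fn": "arm_command", "kwargs": {"deltas": [[[-0.003,0,0],[0,0,0],0],[[-0.006,0,0],[0,0,0],0],[[-0.009,-0.001,0],[0,0,0],0],[[-0.011,-0.001,0],[0,0,0],0],[[-0.013,-0.001,0],[0,0,0],0],[[-0.015,-0.001,0],[0,0,0],0],[[-0.017,-0.001,0],[0,0,0],0],[[-0.018,-0.001,0],[0,0,0],0]]}}

```text
t: 11.08
position: [0.4267, 0.0773, 0.2223]
ee_rot: [3.135, -0.205, -0.0]
wrist_force: [0.8, -1.0, -2.3]
width: 0.0185
gripper_force: 98.0
```

```bash
python3 st.py; python3 - <<'E'
from h import *
b=env.capture('side');cv2.imwrite('pics/d8.png',b);w=env.capture('wrist');cv2.imwrite('pics/w8.png',w)
k=env.calibration('side')
o=np.zeros((600,800,3),np.uint8); o[:600,:480]=cv2.resize(b[160:285,250:350],(480,600),interpolation=2)
o[:190,490:794]=cv2.resize(w,(304,190)); cv2.imwrite('pics/z8.png',o)
E
```

```text
11.1833 P [0.4267 0.0773 0.2223] F [ 0.33  0.12 -2.4 ] T [-0.035  0.008  0.013] w 0.01850971516241281
```

View pics/z8.png

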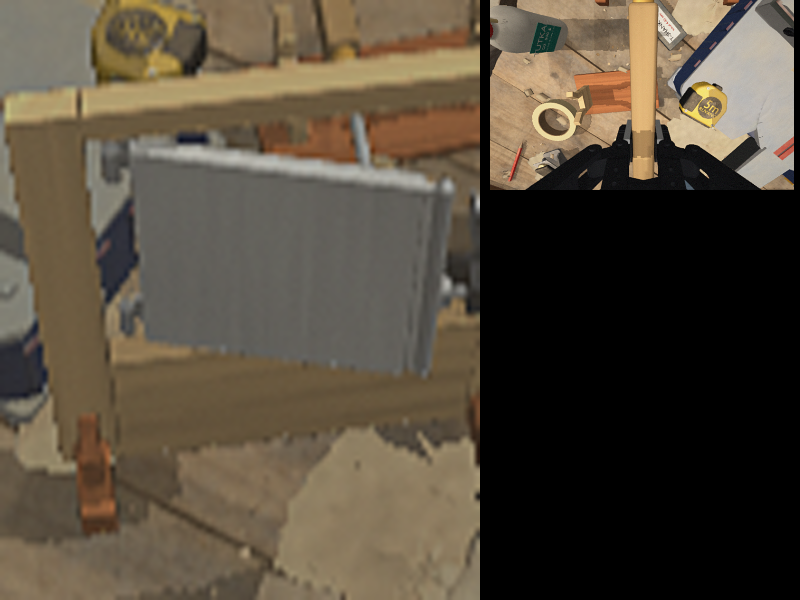

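{"fn": "arm_command", "kwargs": {"deltas": [[[-0.001,0,0],[0,0,0],0],[[-0.002,0,0],[0,0,0],0],[[-0.003,0,0],[0,0,0],0],[[-0.004,0,0],[0,0,0],0],[[-0.005,0,0],[0,0,0],0],[[-0.006,0,0],[0,0,0],0],[[-0.006,0,0],[0,0,0],0],[[-0.006,0,0],[0,0,0],0]]}}

```text
t: 12.0
position: [0.4209, 0.078, 0.2223]
ee_rot: [-3.135, 0.205, 0.0]
wrist_force: [0.2, 0.4, -1.8]
width: 0.0184
gripper_force: 98.0
```

{"fn": "arm_command", "kwargs": {"deltas": [[[-0.001,0,0],[0,0,0],0],[[-0.002,0,0],[0,0,0],0],[[-0.003,0,0],[0,0,0],0],[[-0.004,0,0],[0,0,0],0],[[-0.004,0,0],[0,0,0],0],[[-0.004,0,0],[0,0,0],0],[[-0.004,0,0],[0,0,0],0],[[-0.004,0,0],[0,0,0],0]]}}

```text
t: 12.67
position: [0.417, 0.0786, 0.2223]
ee_rot: [3.135, -0.205, -0.0]
wrist_force: [0.8, -0.1, -1.7]
width: 0.0185
gripper_force: 98.0
```

{"fn": "arm_command", "kwargs": {"deltas": [[[-0.001,0,0],[0,0,0],0],[[-0.002,0,0],[0,0,0],0],[[-0.003,0,0],[0,0,0],0],[[-0.004,0,0],[0,0,0],0],[[-0.004,0,0],[0,0,0],0],[[-0.004,0,0],[0,0,0],0],[[-0.004,0,0],[0,0,0],0],[[-0.004,0,0],[0,0,0],0]]}}

```text
t: 13.33
position: [0.413, 0.0791, 0.2222]
ee_rot: [-3.135, 0.205, 0.0]
wrist_force: [-1.4, 0.1, -2.0]
width: 0.0185
gripper_force: 98.0
```

{"fn": "arm_command", "kwargs": {"deltas": [[[-0.001,0,0],[0,0,0],0],[[-0.002,0,0],[0,0,0],0],[[-0.003,0.001,0],[0,0,0],0],[[-0.004,0.001,0],[0,0,0],0],[[-0.004,0.001,0],[0,0,0],0],[[-0.004,0.001,0],[0,0,0],0],[[-0.004,0.001,0],[0,0,0],0],[[-0.004,0.001,0],[0,0,0],0]]}}

```text
t: 14.0
position: [0.4089, 0.0786, 0.2223]
ee_rot: [-3.135, 0.205, 0.0]
wrist_force: [-0.1, -0.7, -2.6]
width: 0.0183
gripper_force: 98.0
```

```bash
python3 st.py; cat > fl.py <<'E'
from h import *
import sys
b=env.capture('side');a=cv2.imread('pics/d8.png')
g0=cv2.cvtColor(a,6).astype(np.float32);g=cv2.cvtColor(b,6).astype(np.float32)
# top bright edge row near columns 290..330
for u in (290,310,325,335):
  print(u,[160+30+int(np.argmax(x[190:215,u])) -0 for x in (g0,g)],end=' ')
print()
t=g0[190:215,330:352].astype(np.uint8); r=cv2.matchTemplate(g[165:235,300:380].astype(np.uint8),t,cv2.TM_CCOEFF_NORMED); _,mv,_,ml=cv2.minMaxLoc(r); print('corner shift',ml[0]+300-330,ml[1]+165-190,mv)
cv2.imwrite('pics/dnow.png',b)
k=env.calibration('side'); H=np.array([.622,-.089]); ex=np.array([.990,-.139]);ey=np.array([.139,.990])
for q in(.4,.3,.25,.2,.15,.1,.0,-.1):
  C=H+.168*(np.sin(q)*ex+np.cos(q)*ey); print(q,proj(k,(*C,.322)).round(1),end=' ')
E
python3 fl.py
```

```text
14.1 P [0.409  0.0786 0.2223] F [-0.39 -0.09 -1.97] T [-0.014  0.082 -0.006] w 0.018574649453287604
290 [191, 190] 310 [194, 190] 325 [196, 191] 335 [197, 191] 
corner shift -6 -7 0.6348711252212524
0.4 [340.  205.7] 0.3 [341.3 200. ] 0.25 [341.6 197.1] 0.2 [341.8 194.3] 0.15 [341.8 191.4] 0.1 [341.6 188.6] 0.0 [340.7 183.1] -0.1 [339.2 177.8]
```

{"fn": "arm_command", "kwargs": {"deltas": [[[-0.001,0,0],[0,0,0],0],[[-0.002,0,0],[0,0,0],0],[[-0.003,0,0],[0,0,0],0],[[-0.003,0,0],[0,0,0],0],[[-0.003,0,0],[0,0,0],0],[[-0.003,0,0],[0,0,0],0],[[-0.003,0,0],[0,0,0],0],[[-0.003,0,0],[0,0,0],0]]}}

```text
t: 14.87
position: [0.4067, 0.0789, 0.2225]
ee_rot: [-3.135, 0.206, -0.003]
wrist_force: [4.8, -1.8, -2.6]
width: 0.0183
gripper_force: 97.8
```

{"fn": "arm_command", "kwargs": {"deltas": [[[-0.001,0.001,0],[0,0,0],0],[[-0.002,0.001,0],[0,0,0],0],[[-0.003,0.001,0],[0,0,0],0],[[-0.003,0.001,0],[0,0,0],0],[[-0.003,0.001,0],[0,0,0],0],[[-0.003,0.001,0],[0,0,0],0],[[-0.003,0.001,0],[0,0,0],0],[[-0.003,0.001,0],[0,0,0],0]]}}

```text
t: 15.53
position: [0.4037, 0.0784, 0.2226]
ee_rot: [-3.135, 0.205, -0.003]
wrist_force: [5.4, -1.4, -3.6]
width: 0.019
gripper_force: 97.8
```

{"fn": "arm_command", "kwargs": {"deltas": [[[-0.001,0,0],[0,0,0],0],[[-0.002,0,0],[0,0,0],0],[[-0.003,0,0],[0,0,0],0],[[-0.003,0,0],[0,0,0],0],[[-0.003,0,0],[0,0,0],0],[[-0.003,0,0],[0,0,0],0],[[-0.003,0,0],[0,0,0],0],[[-0.003,0,0],[0,0,0],0]]}}

```text
t: 16.2
position: [0.3999, 0.0788, 0.2223]
ee_rot: [-3.135, 0.205, 0.0]
wrist_force: [0.6, 0.1, -0.7]
width: 0.0186
gripper_force: 98.0
```

{"fn": "arm_command", "kwargs": {"deltas": [[[-0.0005,0,0],[0,0,0],0],[[-0.001,0,0],[0,0,0],0],[[-0.0015,0,0],[0,0,0],0],[[-0.002,0,0],[0,0,0],0],[[-0.002,0,0],[0,0,0],0],[[-0.002,0,0],[0,0,0],0],[[-0.002,0,0],[0,0,0],0],[[-0.002,0,0],[0,0,0],0]]}}

```text
t: 16.87
position: [0.398, 0.079, 0.2223]
ee_rot: [3.135, -0.205, -0.0]
wrist_force: [-0.3, 1.2, -1.6]
width: 0.0184
gripper_force: 98.0
```

```bash
python3 st.py; python3 fl.py
```

```text
16.9667 P [0.398  0.079  0.2223] F [ 0.24  0.45 -2.07] T [ 0.004  0.042 -0.034] w 0.018622066321885032
290 [191, 190] 310 [194, 201] 325 [196, 206] 335 [197, 212] 
corner shift 0 0 0.5601179003715515
0.4 [340.  205.7] 0.3 [341.3 200. ] 0.25 [341.6 197.1] 0.2 [341.8 194.3] 0.15 [341.8 191.4] 0.1 [341.6 188.6] 0.0 [340.7 183.1] -0.1 [339.2 177.8]
```

{"fn": "arm_command", "kwargs": {"deltas": [[[-0.0005,0,0],[0,0,0],0],[[-0.001,0,0],[0,0,0],0],[[-0.0015,0,0],[0,0,0],0],[[-0.0015,0,0],[0,0,0],0],[[-0.0015,0,0],[0,0,0],0],[[-0.0015,0,0],[0,0,0],0],[[-0.0015,0,0],[0,0,0],0],[[-0.0015,0,0],[0,0,0],0]]}}

```text
t: 17.73
position: [0.3965, 0.0792, 0.2223]
ee_rot: [-3.135, 0.206, -0.0]
wrist_force: [1.6, -0.8, -1.2]
width: 0.0187
gripper_force: 98.0
```

{"fn": "arm_command", "kwargs": {"deltas": [[[-0.0005,0,0],[0,0,0],0],[[-0.001,0,0],[0,0,0],0],[[-0.001,0,0],[0,0,0],0],[[-0.001,0,0],[0,0,0],0],[[-0.001,0,0],[0,0,0],0],[[-0.001,0,0],[0,0,0],0],[[-0.001,0,0],[0,0,0],0],[[-0.001,0,0],[0,0,0],0]]}}

```text
t: 18.4
position: [0.3962, 0.0793, 0.2225]
ee_rot: [-3.135, 0.206, -0.003]
wrist_force: [6.1, -0.5, -2.6]
width: 0.0186
gripper_force: 97.9
```

{"fn": "arm_command", "kwargs": {"deltas": [[[-0.0005,0,0],[0,0,0],0],[[-0.0005,0,0],[0,0,0],0],[[-0.0005,0,0],[0,0,0],0],[[0,0,0],[0,0,0],0],[[0.002,0,0],[0,0,0],0],[[0.004,0,0],[0,0,0],0],[[0.0065,0,0],[0,0,0],0],[[0.0065,0,0],[0,0,0],0]]}}

```text
t: 19.07
position: [0.4022, 0.0785, 0.2222]
ee_rot: [3.135, -0.206, -0.0]
wrist_force: [-0.4, -0.3, -2.0]
width: 0.0185
gripper_force: 98.0
```

```bash
python3 st.py
```

```text
19.1667 P [0.402  0.0785 0.2222] F [-0.05 -0.12 -2.05] T [0.001 0.093 0.017] w 0.018092330986475873
```

{"fn": "arm_command", "kwargs": {"deltas": [[[0,0,-0.003],[0,0,0],0],[[0,0,-0.006],[0,0,0],0],[[0,0,-0.01],[0,0,0],0],[[0,0,-0.015],[0,0,0],0],[[0,0,-0.02],[0,0,0],0],[[0,0,-0.026],[0,0,0],0],[[0,0,-0.032],[0,0,0],0],[[0,0,-0.038],[0,0,0],0]]}}

```text
t: 19.88
position: [0.402, 0.0785, 0.261]
ee_rot: [-3.135, 0.206, -0.0]
wrist_force: [-0.3, 0.3, -1.6]
width: 0.0186
gripper_force: 98.0
```

```bash
python3 st.py; python3 fl.py; python3 - <<'E'
from h import *
s=env.read_state();Rm=R.from_rotvec(s['ee_rot']).as_matrix();print(np.degrees(np.arctan2(Rm[1,0],Rm[0,0])))
E
```

```text
19.9833 P [0.4023 0.0786 0.2615] F [-0.12  0.68 -1.31] T [0.011 0.043 0.031] w 0.018787956862173095
290 [191, 190] 310 [194, 194] 325 [196, 210] 335 [197, 212] 
corner shift 0 0 0.5602043867111206
0.4 [340.  205.7] 0.3 [341.3 200. ] 0.25 [341.6 197.1] 0.2 [341.8 194.3] 0.15 [341.8 191.4] 0.1 [341.6 188.6] 0.0 [340.7 183.1] -0.1 [339.2 177.8] -7.502453900991717
```

{"fn": "arm_command", "kwargs": {"deltas": [[[0,0,-0.01],[0,0,0],0],[[-0.005,0,-0.025],[0,0,0],0],[[-0.018,0,-0.038],[0,0,0],0],[[-0.028,0,-0.04],[0,0,0],0],[[-0.03,0,-0.04],[0,0,-5],0],[[-0.03,0,-0.04],[0,0,-11],0],[[-0.03,0,-0.04],[0,0,-17],0],[[-0.03,0,-0.04],[0,0,-23],0]]}}

```text
t: 20.75
position: [0.3716, 0.0825, 0.2995]
ee_rot: [3.112, 0.432, -0.001]
wrist_force: [-0.0, 0.4, -2.8]
width: 0.0187
gripper_force: 98.0
```

{"fn": "arm_command", "kwargs": {"deltas": [[[0,0,0],[0,0,-6],0],[[0,0,0],[0,0,-12],0],[[0,0,0],[0,0,-18],0],[[0,0,0],[0,0,-24],0],[[0,0,0],[0,0,-30],0],[[0,0,0],[0,0,-36],0],[[0,0,0],[0,0,-42],0],[[0,0,0],[0,0,-48],0]]}}

```text
t: 21.42
position: [0.3717, 0.0824, 0.2994]
ee_rot: [-2.667, -1.66, 0.001]
wrist_force: [1.1, 0.6, -1.6]
width: 0.0185
gripper_force: 98.0
```

{"fn": "arm_command", "kwargs": {"deltas": [[[0,0,0],[0,0,-6],0],[[0,0,0],[0,0,-12],0],[[0,0,0],[0,0,-18],0],[[0,0,0],[0,0,-22],0],[[0,0,0],[0,0,-25],0],[[0,0,0],[0,0,-25],0],[[0,0,0],[0,0,-25],0],[[0,0,0],[0,0,-25],0]]}}

```text
t: 22.08
position: [0.372, 0.0824, 0.2999]
ee_rot: [-2.252, -2.19, 0.001]
wrist_force: [-0.4, -0.3, -1.4]
width: 0.0186
gripper_force: 98.0
```

```bash
python3 st.py; python3 - <<'E'
from h import *
s=env.read_state();Rm=R.from_rotvec(s['ee_rot']).as_matrix();print(s['ee_rot'],np.degrees(np.arctan2(Rm[1,0],Rm[0,0])))
d=Rm.T@(np.array([.407,.125,.0515])-s['position']);print('to seat',d)
E
```

```text
22.1833 P [0.372  0.0824 0.3   ] F [-0.54 -0.   -1.96] T [-0.063 -0.001  0.007] w 0.018323645312084337
[-2.25128622e+00 -2.19105609e+00  2.23717709e-04] 88.44644104930505
to seat [0.0435134  0.03375846 0.24864554]
```

{"fn": "arm_command", "kwargs": {"deltas": [[[0.015,0.011,0],[0,0,0],0],[[0.03,0.024,0.005],[0,0,0],0],[[0.0435,0.0345,0.02],[0,0,0],0],[[0.0435,0.0345,0.055],[0,0,0],0],[[0.0435,0.0345,0.095],[0,0,0],0],[[0.0435,0.0345,0.13],[0,0,0],0],[[0.0435,0.0345,0.16],[0,0,0],0],[[0.0435,0.0345,0.18],[0,0,0],0]]}}

```text
t: 22.9
position: [0.4066, 0.1248, 0.1177]
ee_rot: [-2.25, -2.19, 0.004]
wrist_force: [0.4, 0.4, -2.6]
width: 0.0184
gripper_force: 98.1
```

```bash
python3 st.py; python3 - <<'E'
from h import *
s=env.read_state();c=env.calibration('wrist');im=env.capture('wrist');cv2.imwrite('pics/w9.png',im)
hsv=cv2.cvtColor(im,cv2.COLOR_BGR2HSV)
# handle centre columns at several rows, at predicted handle top height
z=s['position'][2]+.017+.012
for v in (10,30,50,70,90,110,130,150):
  r=hsv[v,250:420]; m=(r[:,0]>8)&(r[:,0]<25)&(r[:,1]>60)&(r[:,2]>140)
  e=np.abs(np.diff(cv2.GaussianBlur(im[v:v+1,250:420],(5,1),0).astype(float).sum(2)[0])); p=np.argsort(-e)[:4]+250
  print(v,sorted(p.tolist()),onz(c,np.mean([p.min(),p.max()]),v,z).round(4))
E
```

```text
23.0 P [0.4061 0.1247 0.117 ] F [-1.52 -0.46 -3.02] T [-0.112  0.076  0.007] w 0.01839451124028505
10 [263, 264, 265, 266] [0.3925 0.2323 0.1487]
30 [292, 293, 351, 354] [0.4103 0.2264 0.1487]
50 [290, 293, 294, 351] [0.4093 0.2207 0.1487]
70 [267, 291, 393, 394] [0.4124 0.2148 0.1487]
90 [267, 268, 376, 377] [0.4095 0.2087 0.1487]
110 [254, 412, 413, 414] [0.4133 0.2023 0.1487]
130 [255, 393, 394, 395] [0.4102 0.1958 0.1487]
150 [256, 295, 296, 348] [0.402  0.1891 0.1487]
```

{"fn": "arm_command", "kwargs": {"deltas": [[[0.0005,0.0005,0.012],[0,0,0],0],[[0.0005,0.0005,0.024],[0,0,0],0],[[0.0005,0.0005,0.034],[0,0,0],0],[[0.0005,0.0005,0.042],[0,0,0],0],[[0.0005,0.0005,0.05],[0,0,0],0],[[0.0005,0.0005,0.056],[0,0,0],0],[[0.0005,0.0005,0.06],[0,0,0],0],[[0.0005,0.0005,0.06],[0,0,0],0]]}}

```text
t: 23.77
position: [0.4082, 0.1255, 0.06]
ee_rot: [-2.25, -2.192, 0.001]
wrist_force: [-0.3, 0.2, -1.5]
width: 0.0189
gripper_force: 98.1
```

{"fn": "arm_command", "kwargs": {"deltas": [[[0,0,0.001],[0,0,0],0],[[0,0,0.002],[0,0,0],0],[[0,0,0.003],[0,0,0],0],[[0,0,0.004],[0,0,0],0],[[0,0,0.005],[0,0,0],0],[[0,0,0.006],[0,0,0],0],[[0,0,0.006],[0,0,0],0],[[0,0,0.006],[0,0,0],0]]}}

```text
t: 24.43
position: [0.4083, 0.1255, 0.0543]
ee_rot: [-2.25, -2.192, 0.0]
wrist_force: [0.1, 0.2, -2.0]
width: 0.0185
gripper_force: 98.1
```

```bash
python3 st.py
```

```text
24.5333 P [0.4083 0.1255 0.0543] F [ 0.24  0.44 -1.91] T [-0.114 -0.002 -0.019] w 0.018523857852433184
```

Nearly seated. I'll lower it another 2.5 mm and watch for contact.

{"fn": "arm_command", "kwargs": {"deltas": [[[0,0,0.0005],[0,0,0],0],[[0,0,0.001],[0,0,0],0],[[0,0,0.0015],[0,0,0],0],[[0,0,0.002],[0,0,0],0],[[0,0,0.0025],[0,0,0],0],[[0,0,0.0025],[0,0,0],0],[[0,0,0.0025],[0,0,0],0],[[0,0,0.0025],[0,0,0],0]]}}

```text
t: 25.25
position: [0.4084, 0.1255, 0.0528]
ee_rot: [2.25, 2.192, 0.0]
wrist_force: [-7.2, -1.1, 23.5]
width: 0.0188
gripper_force: 102.1
```

Seated (23 N upward on the tool). I'll ease off slightly, then open and lift.

{"fn": "arm_command", "kwargs": {"deltas": [[[0,0,-0.0015],[0,0,0],0],[[0,0,-0.0015],[0,0,0],0],[[0,0,-0.0015],[0,0,0],0.3],[[0,0,-0.0015],[0,0,0],0.6],[[0,0,-0.0015],[0,0,0],1],[[0,0,-0.0015],[0,0,0],1],[[0,0,-0.0015],[0,0,0],1],[[0,0,-0.0015],[0,0,0],1]]}}

```text
t: 25.92
position: [0.4083, 0.1255, 0.0532]
ee_rot: [-2.25, -2.192, 0.0]
wrist_force: [-0.4, 1.1, 0.0]
width: 0.0837
gripper_force: 0.0
```

{"fn": "arm_command", "kwargs": {"deltas": [[[0,0,0],[0,0,0],1],[[0,0,-0.02],[0,0,0],1],[[0,0,-0.05],[0,0,0],1],[[0,0,-0.09],[0,0,0],1],[[0,0,-0.13],[0,0,0],1],[[0,0,-0.17],[0,0,0],1],[[0,0,-0.21],[0,0,0],1],[[0,0,-0.25],[0,0,0],1]]}}

```text
t: 26.58
position: [0.4077, 0.1254, 0.3055]
ee_rot: [2.25, 2.192, 0.001]
wrist_force: [0.0, 1.3, 0.4]
width: 0.0855
gripper_force: 0.0
```

```bash
python3 st.py; python3 - <<'E'
from h import *
# compare pole area with the start (scene), flap region between now & start (side)
a=cv2.imread('pics/scene0.png');b=env.capture('scene');d=cv2.absdiff(a,b).max(2); print('pole roi changed px',(d[240:330,305:375]>40).sum())
t=a[285:330,305:345]; r=cv2.matchTemplate(b[275:340,295:355],t,5);_,mv,_,ml=cv2.minMaxLoc(r);print('hook shift px',ml[0]-10,ml[1]-10,mv)
s=env.capture('side'); e=cv2.absdiff(s,cv2.imread('pics/dnow.png')).max(2); print('flap roi changed vs after unhooking',(e[175:260,275:350]>40).sum())
g=cv2.cvtColor(s,cv2.COLOR_BGR2HSV)[185:235,285:340]; print('grey flap fraction',((g[...,1]<45)).mean())
g=cv2.cvtColor(cv2.imread('pics/d8.png'),cv2.COLOR_BGR2HSV)[185:235,285:340]; print('grey at .28',((g[...,1]<45)).mean())
E
```

```text
26.6833 P [0.4095 0.1258 0.3091] F [0.84 0.76 2.45] T [ 0.025 -0.022  0.004] w 0.08543474858275914
pole roi changed px 77
hook shift px 0 0 0.9480507373809814
flap roi changed vs after unhooking 3
grey flap fraction 0.8385454545454546
grey at .28 0.8389090909090909
```

```bash
python3 - <<'E'
from h import *
k=env.calibration('side'); H=np.array([.622,-.089]); ex=np.array([.990,-.139]);ey=np.array([.139,.990])
for n in('d5','d8','dnow'):
  g=cv2.cvtColor(cv2.imread(f'pics/{n}.png'),cv2.COLOR_BGR2HSV)
  print(n,[(u,[v for v in range(200,262) if g[v,u,1]<50][-1:]) for u in(290,300,310,320,328)])
for q in(.785,.28,.15,.1,.05,0,-.05):
  P=[proj(k,(*(H+r*(np.sin(q)*ex+np.cos(q)*ey)+.006*(np.cos(q)*ex-np.sin(q)*ey)),.134)) for r in np.linspace(0,.17,40)]; P=np.array(P)
  print(q,[(u,np.interp(u,P[:,0],P[:,1]).round(1)) for u in(290,300,310,320,328)])
E
```

```text
d5 [(290, [239]), (300, [246]), (310, [254]), (320, [260]), (328, [259])]
d8 [(290, [231]), (300, [233]), (310, [234]), (320, [235]), (328, [236])]
dnow [(290, [229]), (300, [228]), (310, [228]), (320, [227]), (328, [227])]
0.785 [(290, np.float64(241.7)), (300, np.float64(248.6)), (310, np.float64(255.5)), (320, np.float64(262.3)), (328, np.float64(265.5))]
0.28 [(290, np.float64(233.7)), (300, np.float64(235.0)), (310, np.float64(236.3)), (320, np.float64(237.7)), (328, np.float64(238.7))]
0.15 [(290, np.float64(232.1)), (300, np.float64(232.3)), (310, np.float64(232.5)), (320, np.float64(232.7)), (328, np.float64(232.8))]
0.1 [(290, np.float64(231.5)), (300, np.float64(231.3)), (310, np.float64(231.0)), (320, np.float64(230.8)), (328, np.float64(230.6))]
0.05 [(290, np.float64(230.9)), (300, np.float64(230.2)), (310, np.float64(229.6)), (320, np.float64(228.9)), (328, np.float64(228.4))]
0 [(290, np.float64(230.3)), (300, np.float64(229.2)), (310, np.float64(228.1)), (320, np.float64(227.0)), (328, np.float64(226.1))]
-0.05 [(290, np.float64(229.8)), (300, np.float64(228.2)), (310, np.float64(226.7)), (320, np.float64(225.1)), (328, np.float64(223.9))]
```

```bash
python3 -c "
from cell import env
print(env.job_done())"
```

```text
the job is handed in; nothing more can be done
None
```

The job is handed in, with no verdict returned: the flap appears shut and caught (about 0.06 rad, judged from the pull force and the side camera, not a direct catch reading), and the pole is back in its cradle, hook down and pointing as before.

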